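Hold the spray probe ready over its ion-source port

ROBOT

A 6-joint arm with a two-finger parallel gripper is mounted at the origin on the work surface. World frame = base frame: x ahead of the robot, y to its left, z up, the work surface at z = 0. Lengths are in mm, angles in rad, forces in N, time in s.
With the tool pointing down it reaches from about 400 to 925 mm from the base axis. Payload 12.5 kg.
Tool frame: the origin (TCP) lies midway between the tips of the shut fingers; the grasp point (between the pads) lies 19 mm behind it; z points along the fingers, y is the line along which they close (so a half turn about z gives the same grasp; the last joint's range is limited). The gripper opens to 95 mm and grips with 3 to 60 N. Pads are 20 mm wide; open, the fingers measure 119 mm over their backs; the gripper's body (75 mm by 180 mm) begins 59 mm behind the grasp point.
Start: joints at [-1.256, 0.491, 1.559, -0, 1.092, -0.106], TCP at [255.332, -570.487, 190.861] pointing down, gripper open.
Joint ranges: [-3.1, 3.1], [-0.84, 2.19], [0.05, 2.79], [-1.13, 4.28], [0.06, 2.93], [-2.69, 2.69]. Speed limits (rad/s): [2.22, 2.22, 2.79, 3.14, 3.14, 3.14].

INTERFACE

Orientations are given as [roll, pitch, yaw] about the fixed x, y, z axes, in that order (R = Rz(yaw) Ry(pitch) Rx(roll)).
In Python, from cell import env gives the robot as it stands.
- The arm moves only by the tool arm_command, never from a script. Its argument "targets" is a list of rows, each a list of 5 numbers: the shift along the tool's x, y, z in mm, then the turn about the tool's z in degrees, then the opening, from 0 (shut) to 1 (fully open). In form: [[tx, ty, tz, roll, fingers], ...]. A call has 1 to 5 rows; each row is the pose to reach, as a shift and turn from the pose commanded when the call began, along the tool's axes at that moment; what a row does not reach only later rows make up. A row lasts 1/10 s, in which the tool goes at most 50 mm and 8.59 degrees, less where a joint would pass 70% of its speed; a pose out of reach is approached as far as the arm can. A call with a gripper value outside its range is refused whole. The fingers move at their own pace and stop on an object; the grip force is fixed at half the most. Time passes only in rows, so rows that repeat a pose let the fingers close. It gives the time, the measured TCP pose, the force, the opening and the grip force at its end, in the units of the state.
- env.state(): the state, without advancing time (a new reading comes with each control period).
- env.read_camera(name): name is "side" or "top" or "wrist"; returns a dict with "frame" (480x640x3 uint8, red, green, blue), "vertical_fov" (degrees; the focal length in pixels is half the picture's height over the tangent of half this angle, whatever the lens; pixels are square), "cx", "cy" (the principal point, pixels), "world_from_camera" (4x4, takes a point from camera to world coordinates); the wrist camera has in their place "hand_eye" (4x4, takes a point from camera to tool coordinates, whose origin is the TCP and whose axes are the flange's). Camera axes: x right, y down, z forward; pixel columns grow to the right and rows downward; lengths in mm; the calibration is good to about 2 mm. A picture is of the moment at which its call begins: read the wrist's pose just before it. There is no depth.
- env.job_done(): hands the job in; it is judged then, once.
The state is a dict: "t": time; "joints": joint angles; "qvel": joint speeds; "tau": joint torques, N m; "eef_pos": TCP position; "tcp_rot": TCP orientation; "ft_force": force on the tool from outside, world axes, zero at the start; "moment": the same for the moment, N m; "opening": opening from 0.0 (shut) to 1.0 (fully open); "grip_force": force on a finger pad.
Only numpy, scipy, OpenCV 4.12 (cv2) and the standard library are available. Lean on these libraries where they do the work, as an engineer would, in place of code of your own. Each camera call takes 0.05 s, during which the arm holds its last target. There are 200 camera calls.

TASK

Get the blue spray probe ready for fitting to the ion source: first slide the guard by its red grip all the way along its track, so that the blue port is open and the orange port is shut. Then lift the blue probe out of its rack, carry it across to the source without bumping the syringe pump or disturbing anything else on the bench, and hold it upright and centred over the open blue port with its tip about a centimetre above the mouth, never touching the source with it. Finish like that, holding the probe still in the gripper; do not lower it in or let go.

Things in the scene. Friction and masses are not known exactly. Their poses are not given: they have to be found in the camera images.
- source: fixed ion-source housing: white block, aluminium top deck 120 x 200 mm (its x, y), 100 mm above the bench; origin under its centre on the bench, y along the guard's track. Two round ports in the deck, 24 mm wide, 20 mm deep: blue-ringed at y = -45 mm, orange-ringed at y = +45 mm, a patch of the same colour on the deck's edges beside each. Rails at x = +-38 mm stand 8 mm above the deck
- blue_port (a point): centre of the mouth of the blue-ringed port, level with the top deck; axes as the source's
- orange_port (a point): centre of the mouth of the orange-ringed port, level with the top deck; axes as the source's
- guard (a joint): sliding guard of the source: steel plate 69 x 80 x 4 mm lying just over the deck. 0 = centred over the blue port, 0.09 m = end stop, centred over the orange port (blue open); grows along the source's +y. Starts within 20 mm of 0. Slides freely with about 1.5 N of friction and stays where it is left
- guard_grip (a point): centre of the top of the guard's red grip: an upright bar 44 mm along the source's x, 12 mm thick along its y, standing 34 mm above the plate; this point is 39.5 mm above the deck. Axes as the source's
- rack: white plastic probe rack, fixed, 70 x 170 mm (its x, y), top 75 mm above the bench; origin under its centre on the bench. Two holes, 23 mm wide, at y = -40 and +40 mm, hold the two probes upright, either way round
- blue_probe: blue spray probe, 128 mm long, about 180 g (varies), standing upright in the rack; origin at the centre of its tip, z up along it. Steel stem: tip 8 mm wide, barrel 18 mm wide from 20 to 70 mm; blue collar 34 mm wide from 70 to 78 mm, resting on the rack; blue cylindrical head 25 mm wide from 78 to 128 mm, to be gripped
- blue_probe_tip (a point): centre of the blue probe's tip (lower end), the same point as its origin
- orange_probe: the other probe, same shape with orange collar and head; stays in the rack. Origin at the centre of its tip
- pump: syringe pump, fixed, between rack and source: white box 240 x 85 mm (x, y), 75 mm high, with black and steel blocks on it up to 121 mm; origin under its centre on the bench
- bottle: glass bottle with blue cap, 70 mm wide, 150 mm tall, beyond the source; origin at the centre of its base; leave alone
- beaker: glass beaker, 68 mm wide, 85 mm tall; origin at the centre of its base; leave alone
- tip_box: yellow box, 85 x 120 x 50 mm; origin at the centre of its base; leave alone
- wrench: steel wrench lying flat, 150 mm long; leave alone
- vial0: amber vial, 28 mm wide, 50 mm tall, to the left of the source; origin at the centre of its base; leave alone
- vial1: amber vial like the other, to the left of the source; origin at the centre of its base; leave alone
There are look-alikes about, which are no part of the job. There is more than one size of the blue_probe; the one meant has the size given above. Leave any green look-alike of the rack alone.

How it is judged (in metres and radians):
On the way, in this order (a step that is already met when the one before it is completed fails the run):
1. the guard is slid fully over, blue port open and orange port shut, with the blue probe still in its rack (value of joint guard above 0.078 m and distance of blue_probe from where it was at the start of the episode below 0.02 m), for 0.1 s.
2. the blue probe is lifted clear of its rack in the gripper (z of blue_probe_tip in the frame of rack above 0.08 m and contact force between blue_probe and the fingers above 1 N), for 0.1 s.
At the end, for the whole second after the job is handed in: the blue probe is held still in the gripper, upright within 0.12 rad, its tip within 7 mm of the blue port's axis and 2 to 20 mm above its mouth, touching nothing but the fingers; the guard stands at 78 mm or more of its 90 mm; everything else is within 30 mm of where it was (horizontal distance between blue_probe_tip and blue_port below 0.007 m and z of blue_probe_tip in the frame of blue_port between 0.002 and 0.02 m and angle between blue_probe's own z axis and vertical below 0.12 rad and linear speed of blue_probe below 0.02 m/s and contact force between blue_probe and the fingers above 1 N and contact force between blue_probe and source below 0.1 N and value of joint guard above 0.078 m and distance of each of bottle, beaker, tip_box, wrench, vial0, vial1, orange_probe from where it was at the start of the episode below 0.03 m and not (contact force between blue_probe and rack above 0.1 N)); the arm keeps its last pose, push and grip.
It fails at once if the blue probe touched the ion source (contact force between blue_probe and source above 0.5 N).
It fails at once if the blue probe bumped the syringe pump (contact force between blue_probe and pump above 0.5 N).
It fails at once if the arm bumped the syringe pump (contact force between any of the arm, the fingers and pump above 3 N).
It fails at once if the other probe or a bystander was moved more than 30 mm (distance of any of bottle, beaker, tip_box, wrench, vial0, vial1, orange_probe from where it was at the start of the episode above 0.03 m).
It also fails if it takes over 58 s, if anything falls off the work surface, if the arm or the gripper's body presses on something with over 40 N, if the wrist force passes 120 N, or if a joint passes its speed limit or range.

## Working session

There is one attempt and no reset: what is moved stays moved. The work goes in short steps, Python scripts to look and compute and a tool call to move; the robot and the scene stay as the last step left them, time stands still between calls to the robot, and variables do not carry over. Pictures are saved under pics/ and viewed, at most 10 in all, crops included, and the job is handed in when it is done.

Besides the shell and the picture viewer there is one more tool, called after ">>>" as a command line: name --pt "numbers of a row" for each row, then --argument value for the rest. arm_command: Moves the arm, as the interface text tells. Its arguments: {"type":"object","properties":{"targets":{"type":"array","items":{"type":"array","items":{"type":"number"}}}},"required":["targets"]}

```bash
mkdir -p pics
cat > h.py <<'E'
import numpy as np, cv2, pickle, sys
from cell import env
def cap(n,tag):
    s=env.state(); c=env.read_camera(n); c['state']=s
    cv2.imwrite(f'pics/{tag}.png',c['frame'][:,:,::-1]); pickle.dump(c,open(f'{tag}.pkl','wb')); return c
def load(tag): return pickle.load(open(f'{tag}.pkl','rb'))
def T(c):
    if 'world_from_camera' in c: return np.array(c['world_from_camera'])
    from scipy.spatial.transform import Rotation as R
    M=np.eye(4); M[:3,:3]=R.from_euler('xyz',c['state']['tcp_rot']).as_matrix(); M[:3,3]=c['state']['eef_pos']
    return M@np.array(c['hand_eye'])
def F(c): return 240/np.tan(np.radians(c['vertical_fov'])/2)
def pt(c,u,v,z):
    M=T(c); d=M[:3,:3]@np.array([(u-c['cx'])/F(c),(v-c['cy'])/F(c),1]); o=M[:3,3]
    return (o+d*(z-o[2])/d[2]).round(1)
def px(c,p):
    q=np.linalg.inv(T(c))@np.append(p,1); return (q[:2]/q[2]*F(c)+[c['cx'],c['cy']]).round(1)
def crop(tag,u0,v0,u1,v1,k,out):
    i=cv2.imread(f'pics/{tag}.png')[v0:v1,u0:u1]; cv2.imwrite(f'pics/{out}.png',cv2.resize(i,None,fx=k,fy=k,interpolation=cv2.INTER_CUBIC))
E
python3 - <<'E'
from h import *
for n in('top','side'):
    c=cap(n,n+'0'); print(n,c['cx'],c['cy'],F(c),T(c).round(3).tolist(),[k for k in c])
print(env.state())
E
```

```text
top 323.03482669137543 237.42990935753954 441.9891945673039 [[0.024, -0.984, 0.175, 354.416], [-0.999, -0.027, -0.019, 80.538], [0.024, -0.175, -0.984, 1211.784], [0.0, 0.0, 0.0, 1.0]] ['frame', 'vertical_fov', 'cx', 'cy', 'world_from_camera', 'state']
side 324.4135326412905 244.59026818321362 613.3954994910815 [[0.999, -0.027, 0.044, 488.17], [-0.051, -0.644, 0.764, -946.046], [0.008, -0.765, -0.644, 971.661], [0.0, 0.0, 0.0, 1.0]] ['frame', 'vertical_fov', 'cx', 'cy', 'world_from_camera', 'state']
{'t': 0.1, 'joints': array([-1.25559744e+00,  4.91473799e-01,  1.55942022e+00, -2.96057221e-05,
        1.09170856e+00, -1.05594855e-01]), 'qvel': array([-0.00074319, -0.00054395, -0.00225054, -0.00019797, -0.00014084,
       -0.00025972]), 'tau': array([ 4.07587984e-03, -6.13624334e+01, -2.58607614e+01,  6.94775046e-02,
        4.70142590e-02, -7.12010001e-05]), 'eef_pos': array([ 255.23927977, -570.22402416,  190.32511043]), 'tcp_rot': array([-3.14058558e+00, -8.03324447e-05,  4.20807357e-01]), 'ft_force': array([-0.04144821,  1.30339541, -0.09229275]), 'moment': array([-0.03082455, -0.00367018, -0.02722385]), 'grip_force': 0.0, 'opening': 0.9977442534143485}
```

View pics/top0.png

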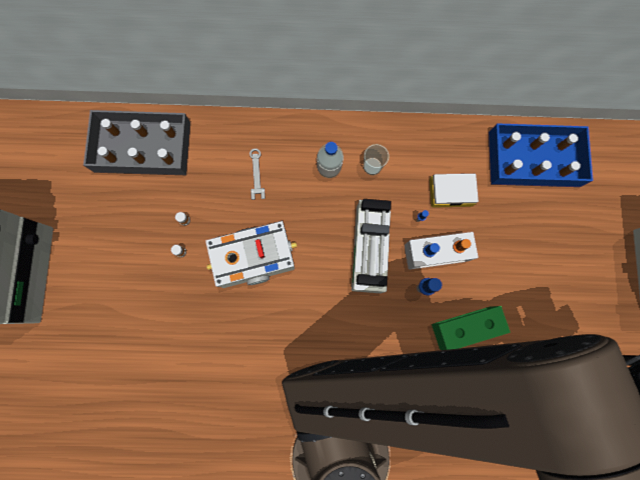

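View pics/side0.png

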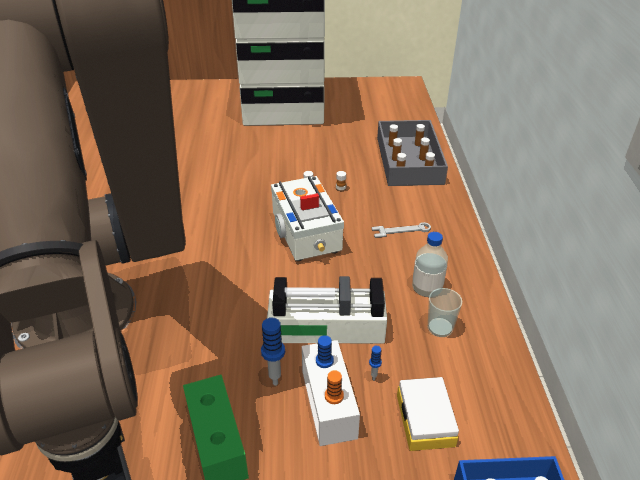

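The top view has three blue candidates: in the rack (431,249), a larger one standing free (430,286), and a smaller one (422,215). The one standing in the white rack beside the orange probe fits. The source is at (250,253), with its blue end to the right, its orange end to the left, and the red grip at (260,248). The pump at (372,246) is between them. I'll confirm in one enlarged composite.

Run:
```python
import cv2,numpy as np
a=cv2.imread('pics/top0.png')
A=cv2.resize(a[212:297,200:305],(630,510)[0:2],interpolation=cv2.INTER_CUBIC)[:,:]
cv2.imwrite('pics/c1.png',A)
s=cv2.imread('pics/side0.png')
t=cv2.resize(a[200:300,395:495],(400,400),interpolation=cv2.INTER_CUBIC); u=cv2.resize(s[310:450,250:390],(400,400),interpolation=cv2.INTER_CUBIC)
cv2.imwrite('pics/c2.png',np.hstack([t,u]))
```

```text
(no output)
```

View pics/c1.png

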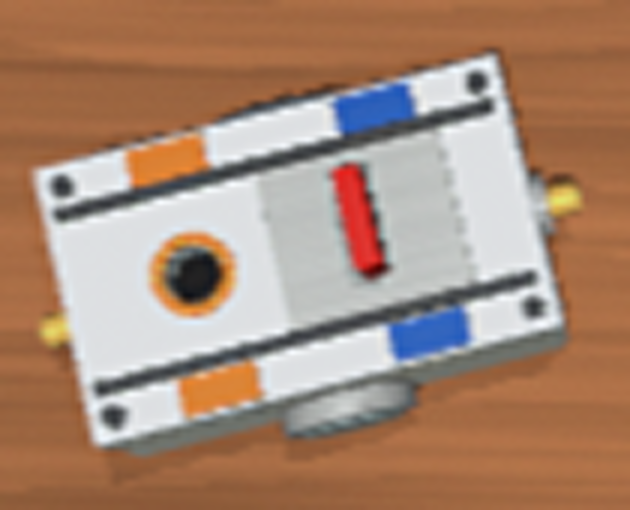

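View pics/c2.png

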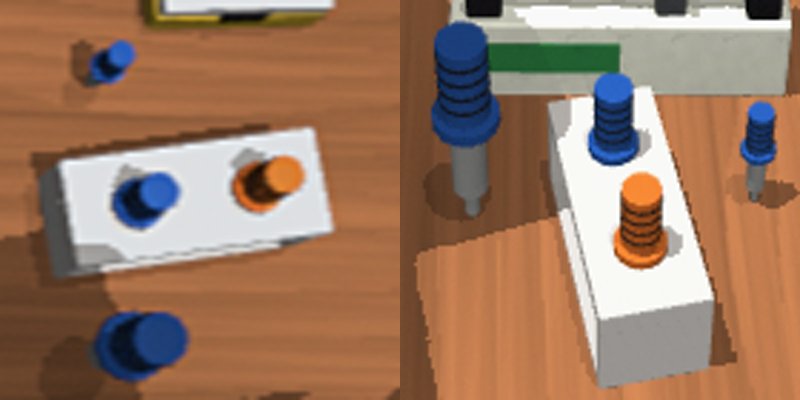

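The left half of c2 shows the rack's blue probe is the same size as the orange one, while the free-standing ones are visibly larger and smaller. So the rack one, head top at about (435,247), is meant. In c1 the deck corners are (35,170), (497,52), (565,330), (97,445), the grip is at (358,218) and the orange port at (192,273).

Run:
```python
from h import *
c=load('top0')
P=lambda u,v,z:pt(c,200+u/6-.4,212+v/6-.4,z)
K=[P(*q,100)[:2] for q in[(35,170),(497,52),(565,330),(97,445)]]
print('deck',K,'ctr',np.mean(K,0))
yd=(K[0]-K[1]+K[3]-K[2])/2; print('len',np.linalg.norm(yd),np.linalg.norm((K[0]-K[3]+K[1]-K[2])/2),'yaw',np.degrees(np.arctan2(-yd[0],yd[1])))
print('orange',P(192,273,100),'grip',P(358,218,139.5))
a=np.arctan2(-yd[0],yd[1]);R=np.array([[np.cos(a),-np.sin(a)],[np.sin(a),np.cos(a)]]);m=np.mean(K,0)
print('blue port',m+R@[0,-45],'orange',m+R@[0,45],'grip local',R.T@(P(358,218,139.5)[:2]-m))
Q=lambda u,v,z:pt(c,395+u/4-.4,200+v/4-.4,z)
print('blue probe',Q(160,187,133),'collar',Q(145,200,83),'orangeprobe',Q(284,172,133))
print('rack',[Q(*q,75) for q in[(62,162),(315,128),(333,232),(75,275)]])
for n,q in dict(pumpA=(357,200),pumpB=(392,202),pumpC=(387,292),pumpD=(352,290)).items(): print(n,pt(c,*q,75))
print('big',pt(c,431,284,150),'small',pt(c,424,214,80))
s=load('side0'); print('side check grip px',px(s,P(358,218,139.5)),'probe top',px(s,Q(160,187,133)))
```

```text
deck [array([537.9, 357.1]), array([594.5, 164.2]), array([475.9, 131. ]), array([422.8, 323.4])] ctr [507.775 243.925]
len 200.30612821379177 121.54351072764022 yaw 15.89235336346673
orange [495.8 288.4 100. ] grip [515.2 215.  139.5]
blue port [520.09738885 200.64499615] orange [495.45261115 287.20500385] grip local [ -0.77935708 -29.85261886]
blue probe [ 532.  -218.3  133. ] collar [ 531.4 -222.2   83. ] orangeprobe [ 543.6 -296.2  133. ]
rack [array([ 556.4, -170. ,   75. ]), array([ 583.8, -338.1,   75. ]), array([ 514.9, -347.5,   75. ]), array([ 482.2, -177.7,   75. ])]
pumpA [660.6 -29.4  75. ]
pumpB [ 657.9 -122.8   75. ]
pumpC [ 419.5 -109.    75. ]
pumpD [422.4 -19.   75. ]
big [ 437.  -202.9  150. ] small [ 626.5 -206.6   80. ]
side check grip px [307.8 196.6] probe top [324.6 340.6]
```

>>> arm_command --pt "80 -40 -50 3 1" --pt "120 -60 -80 6 1" --pt "150 -80 -110 8 1" --pt "180 -100 -110 8 1" --pt "210 -105 -110 8 1"

```text
t: 0.6
eef_pos: [395.7, -396.4, 300.0]
tcp_rot: [3.14, -0.001, 0.28]
ft_force: [1.1, -0.6, 0.1]
opening: 0.997
grip_force: 0.0
```

```bash
cat >> h.py <<'E'
def go(x,y,z,yaw=None):
    s=env.state(); p=s['eef_pos']; a=s['tcp_rot'][2]; d=np.array([x,y,z])-p
    print('t',round(s['t'],2),'at',p.round(1),'rot',np.array(s['tcp_rot']).round(4),'F',s['ft_force'].round(1),'op',round(s['opening'],3),'gf',s['grip_force'])
    r=0 if yaw is None else np.degrees(a)-yaw
    print('-> tool',np.round([np.cos(a)*d[0]+np.sin(a)*d[1],np.sin(a)*d[0]-np.cos(a)*d[1],-d[2]],1),'turn',round(r,1),'n',np.linalg.norm(d).round())
E
python3 -c "
from h import *
go(515,215,300,15.9)"
```

```text
t 0.6 at [ 395.7 -396.4  300. ] rot [ 3.1398e+00 -6.0000e-04  2.8030e-01] F [ 1.1 -0.6  0.1] op 0.997 gf 0.0
-> tool [ 283.8 -554.5    0. ] turn 0.2 n 623.0
```

>>> arm_command --pt "95 -185 0 0 1" --pt "95 -185 0 0 1" --pt "95 -185 0 0 1" --pt "95 -185 0 0 1" --pt "95 -185 0 0 1"

```text
t: 1.1
eef_pos: [435.2, -189.6, 298.5]
tcp_rot: [-3.141, -0.0, 0.285]
ft_force: [0.4, -0.1, 0.1]
opening: 0.999
grip_force: 0.0
```

>>> arm_command --pt "95 -185 0 0 1" --pt "95 -185 0 0 1" --pt "95 -185 0 0 1" --pt "95 -185 0 0 1" --pt "95 -185 0 0 1"

```text
t: 1.6
eef_pos: [475.4, 13.9, 298.1]
tcp_rot: [-3.141, 0.0, 0.285]
ft_force: [-1.1, 0.0, 0.8]
opening: 1.0
grip_force: 0.0
```

>>> arm_command --pt "95 -185 0 0 1" --pt "95 -185 0 0 1" --pt "95 -185 0 0 1" --pt "95 -185 0 0 1" --pt "95 -185 0 0 1"

```text
t: 2.1
eef_pos: [515.7, 217.6, 297.4]
tcp_rot: [-3.141, 0.001, 0.284]
ft_force: [0.2, -1.3, -0.1]
opening: 1.001
grip_force: 0.0
```

```bash
python3 -c "
from h import *
go(515,215,240,15.9)
cap('wrist','w1')"
```

```text
t 2.1 at [515.7 217.6 297.4] rot [-3.1413e+00  7.0000e-04  2.8410e-01] F [ 0.2 -1.3 -0.1] op 1.001 gf 0.0
-> tool [-1.3  2.3 57.4] turn 0.4 n 57.0
```

View pics/w1.png

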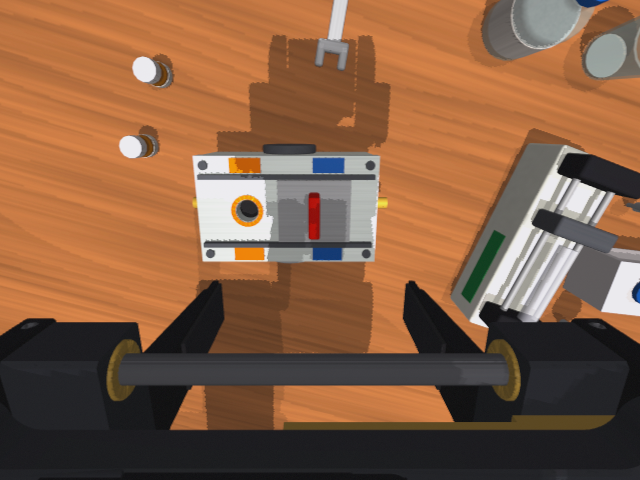

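The wrist view shows deck corners at about (193,157), (380,155), (375,261), (201,261), the grip at (314,216) and the orange port at (247,210).

Run:
```python
from h import *
c=load('w1')
K=np.array([pt(c,*q,100)[:2] for q in[(193,156),(380,155),(375,261),(201,261)]]);m=K.mean(0)
yd=(K[0]-K[1]+K[3]-K[2])/2;a=np.arctan2(-yd[0],yd[1])
print(K,m,np.linalg.norm(yd),np.degrees(a)); R=np.array([[np.cos(a),-np.sin(a)],[np.sin(a),np.cos(a)]])
print('grip',pt(c,314,216,139.5),'orange',pt(c,247,210,100),'pred',m+R@[0,45],'blue',m+R@[0,-45])
print(T(c).round(2))
```

```text
[[537.7 358.3]
 [594.8 166.7]
 [479.3 132. ]
 [422.2 327.4]] [508.5 246.1] 201.74900247584867 16.440826053048863
grip [519.7 218.3 139.5] orange [496.5 289.5 100. ] pred [495.76387755 289.2600647 ] blue [521.23612245 202.9399353 ]
[[ 2.8000e-01 -9.2000e-01 -2.9000e-01  5.9746e+02]
 [-9.6000e-01 -2.7000e-01 -8.0000e-02  2.4194e+02]
 [-0.0000e+00  3.0000e-01 -9.5000e-01  4.9218e+02]
 [ 0.0000e+00  0.0000e+00  0.0000e+00  1.0000e+00]]
```

>>> arm_command --pt "1 1 180 0 1" --pt "1 1 180 0 1" --pt "1 1 180 0 1" --pt "1 1 180 0 1" --pt "1 1 180 0 1"

```text
t: 2.65
eef_pos: [514.6, 211.3, 114.8]
tcp_rot: [3.141, 0.007, 0.28]
ft_force: [-0.2, 0.3, 0.7]
opening: 1.001
grip_force: 0.0
```

>>> arm_command --pt "0 0 0 0 0" --pt "0 0 0 0 0" --pt "0 0 0 0 0" --pt "0 0 0 0 0" --pt "0 0 0 0 0"

```text
t: 3.15
eef_pos: [516.4, 213.9, 119.0]
tcp_rot: [3.141, -0.001, 0.281]
ft_force: [-0.2, -0.5, -0.2]
opening: 0.635
grip_force: 0.0
```

```bash
python3 -c "
from h import *
go(517,217,117,15.9)"
```

```text
t 3.15 at [516.4 213.9 119. ] rot [ 3.1415e+00 -1.2000e-03  2.8140e-01] F [-0.2 -0.5 -0.2] op 0.635 gf 0.0
-> tool [ 1.4 -2.8  2. ] turn 0.2 n 4.0
```

>>> arm_command --pt "0 0 0 0 0" --pt "0 0 0 0 0" --pt "0 0 0 0 0" --pt "0 0 0 0 0" --pt "0 0 0 0 0"

```text
t: 3.65
eef_pos: [516.2, 213.8, 118.2]
tcp_rot: [3.142, 0.0, 0.281]
ft_force: [-0.4, -0.4, 0.6]
opening: 0.214
grip_force: 0.0
```

>>> arm_command --pt "0 0 0 0 0" --pt "0 0 0 0 0" --pt "0 0 0 0 0" --pt "0 0 0 0 0" --pt "0 0 0 0 0"

```text
t: 4.15
eef_pos: [516.2, 213.8, 118.2]
tcp_rot: [3.142, -0.0, 0.281]
ft_force: [-0.5, 0.4, 0.5]
opening: 0.005
grip_force: 0.0
```

It closed fully on nothing, so I need to look.

```bash
python3 -c "
from h import *
cap('wrist','w2');cap('side','s2');cap('top','t2')
a=cv2.imread('pics/w2.png');b=cv2.imread('pics/s2.png')[150:290,230:390]
cv2.imwrite('pics/m2.png',np.hstack([cv2.resize(a,(440,330)),cv2.resize(b,(360,330))]))"
```

```text
(no output)
```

View pics/m2.png

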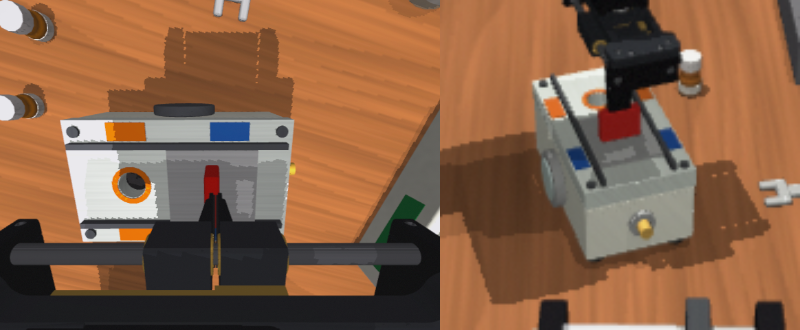

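Run:
```python
from h import *
for t in('w1','w2','side0','s2','top0','t2'):
    c=load(t);f=c['frame'].astype(int);m=(f[:,:,0]>90)&(f[:,:,1]<50)&(f[:,:,2]<50)
    v,u=np.nonzero(m);k=(u<420)&(v>150); u,v=u[k],v[k]
    print(t,len(u),[u.min(),u.max(),v.min(),v.max()] if len(u) else 0,
     'topcentre px',px(c,[516,214,139.5]),'tcp',px(c,[516,214,118]))
    if len(u): 
        for i in range(v.min(),v.max()+1,4): print('   ',i,u[v==i].min() if (v==i).any() else '',u[v==i].max() if (v==i).any() else '')
```

```text
w1 489 [np.int64(309), np.int64(319), np.int64(193), np.int64(238)] topcentre px [317.  220.6] tcp [316.8 215.8]
    193 310 317
    197 309 318
    201 309 319
    205 309 319
    209 309 319
    213 309 319
    217 309 319
    221 309 319
    225 309 319
    229 309 319
    233 309 318
    237 309 318
w2 941 [np.int64(297), np.int64(318), np.int64(240), np.int64(293)] topcentre px [313.5 299. ] tcp [313.5 282.8]
    240 302 315
    244 299 317
    248 298 317
    252 298 318
    256 297 318
    260 297 318
    264 297 318
    268 297 318
    272 297 318
    276 297 318
    280 297 316
    284 297 303
    288 297 302
    292 297 298
side0 194 [np.int64(301), np.int64(341), np.int64(196), np.int64(391)] topcentre px [308.1 196.8] tcp [308.2 204.3]
    196 315 318
    200 301 317
    204 301 318
    208 301 309
    212  
    216  
    220  
    224  
    228  
    232  
    236  
    240  
    244  
    248  
    252  
    256  
    260  
    264  
    268  
    272  
    276  
    280  
    284  
    288  
    292  
    296  
    300  
    304  
    308  
    312  
    316  
    320 
[... 382 characters left out ...]
  
    221  
    225  
    229  
    233  
    237  
    241  
    245  
    249  
    253  
    257  
    261  
    265  
    269  
    273  
    277  
    281  
    285  
    289  
    293  
    297  
    301  
    305  
    309  
    313  
    317  
    321  
    325  
    329  
    333  
    337  
    341  
    345  
    349  
    353  
    357  
    361  
    365  
    369  
    373  
    377  
    381  
    385 340 340
    389  
    393 339 339
top0 54 [np.int64(256), np.int64(263), np.int64(240), np.int64(257)] topcentre px [259.7 247.6] tcp [260.7 248.9]
    240 257 259
    244 257 260
    248 258 261
    252 259 262
    256 260 262
t2 0 0 topcentre px [259.7 247.6] tcp [260.7 248.9]
```

```bash
python3 -c "
from h import *
a=cv2.imread('pics/w2.png')[220:370,230:400];b=cv2.imread('pics/s2.png')[150:250,265:355]
cv2.imwrite('pics/m3.png',np.hstack([cv2.resize(a,(440,390),interpolation=2),cv2.resize(b,(351,390),interpolation=2)]))"
```

```text
(no output)
```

View pics/m3.png

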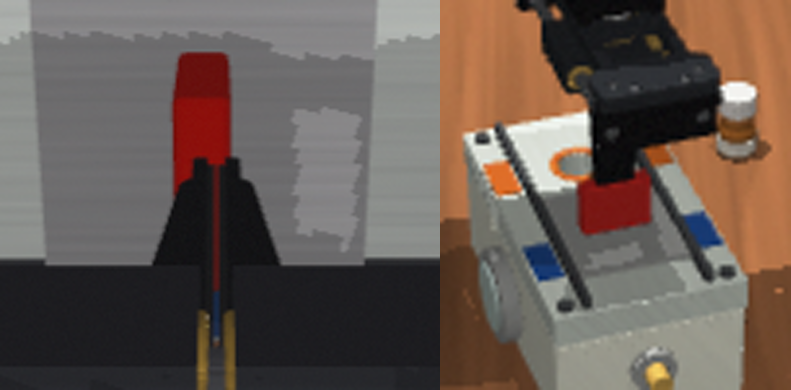

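Run:
```python
from h import *
w=load('w2');s=load('s2')
def ray(c,u,v):
    M=T(c);d=M[:3,:3]@np.array([(u-c['cx'])/F(c),(v-c['cy'])/F(c),1]);return M[:3,3],d/np.linalg.norm(d)
def tri(*rs):
    A=sum(np.eye(3)-np.outer(d,d) for o,d in rs);b=sum((np.eye(3)-np.outer(d,d))@o for o,d in rs)
    p=np.linalg.solve(A,b);return p.round(1),[np.linalg.norm((np.eye(3)-np.outer(d,d))@(p-o)).round(1) for o,d in rs]
print('F',F(w),'cam',T(w)[:3,3])
print('tip',tri(ray(w,313.8,281.5),ray(s,310.6,196)))
# bar +x top edge width at z
for z in(139.5,118): print(z,pt(w,297.2,257.3,z),pt(w,319.2,257.3,z))
# foot of +x face
print('foot',pt(w,298.5,240,105.5),pt(w,318,240,105.5))
# deck corners w2 from m2 picture (scale 640/440)
k=640/440
print('deckfar',pt(w,61*k,120*k,100),pt(w,294*k,123*k,100))
print('rail/port orange',pt(w,131*k,183*k,100))
print('bar top left/right in side', [pt(s,265+(x-440)*90/351,150+y*100/390,139.5) for x,y in((580,183),(647,168))])
```

```text
F 356.7798860785856 cam [597.93891922 237.98771304 313.06919819]
tip (array([523.5, 217. , 138.5]), [np.float64(1.8), np.float64(1.8)])
139.5 [536.4 228.7 139.5] [539.6 217.8 139.5]
118 [528.8 227.5 118. ] [532.3 215.3 118. ]
foot [535.3 229.  105.5] [538.6 217.7 105.5]
deckfar [538.2 358.4 100. ] [591.4 165.4 100. ]
rail/port orange [497.7 290.4 100. ]
bar top left/right in side [array([499.2, 214.2, 139.5]), array([539.7, 228. , 139.5])]
```

Run:
```python
from h import *
w=load('w1');H=np.linalg.inv(np.array(w['hand_eye']))
for x in(-10,0,10):
  for y in (-47.5,0,47.5):
    for z in(0,-20):
      q=H@[x,y,z,1];print(x,y,z,(q[:2]/q[2]*F(w)+[w['cx'],w['cy']]).round(1))
f=w['frame'].astype(int).sum(2)
for v in range(272,300,3): print(v,[ (int(a)) for a in np.nonzero(f[v,200:430]<100)[0][[0,-1]]+200] if (f[v,200:430]<100).any() else '')
print(env.state()['tau'].round(1),env.state()['ft_force'])
```

```text
-10 -47.5 0 [234.8 298.1]
-10 -47.5 -20 [227.1 314.3]
-10 0 0 [313.8 298.1]
-10 0 -20 [313.9 314.3]
-10 47.5 0 [392.9 298.1]
-10 47.5 -20 [400.7 314.3]
0 -47.5 0 [233.7 282.7]
0 -47.5 -20 [225.8 297.7]
0 0 0 [313.9 282.8]
0 0 -20 [314.  297.7]
0 47.5 0 [394.  282.8]
0 47.5 -20 [402.1 297.7]
10 -47.5 0 [232.6 267. ]
10 -47.5 -20 [224.4 280.6]
10 0 0 [313.9 267. ]
10 0 -20 [314.  280.6]
10 47.5 0 [395.2 267. ]
10 47.5 -20 [403.5 280.6]
272 
275 
278 
281 [213, 411]
284 [211, 415]
287 [209, 417]
290 [204, 422]
293 [201, 425]
296 [200, 428]
299 [200, 429]
[ -0.  -56.2 -21.2   0.   -0.1  -0. ] [-0.15033488  0.70973367  0.27692257]
```

Triangulation and the w1 projection agree: the finger tips are about 20 mm behind the reported TCP, so they closed just above the bar. I'll open, go lower in steps while watching the force, and close again.

>>> arm_command --pt "0 0 -5 0 0.5" --pt "0 0 -5 0 0.5" --pt "1 -3 -5 0 0.5" --pt "1 -3 -5 0 0.5" --pt "1 -3 -5 0 0.5"

```text
t: 4.8
eef_pos: [516.3, 217.1, 123.2]
tcp_rot: [3.141, 0.0, 0.281]
ft_force: [0.4, 0.7, 0.4]
opening: 0.367
grip_force: 0.0
```

>>> arm_command --pt "0 0 0 0 0.5" --pt "0 0 5 0 0.5" --pt "0 0 10 0 0.5" --pt "0 0 15 0 0.5" --pt "0 0 15 0 0.5"

```text
t: 5.3
eef_pos: [515.9, 216.8, 107.3]
tcp_rot: [3.141, 0.002, 0.281]
ft_force: [-0.5, -0.5, -0.1]
opening: 0.498
grip_force: 0.0
```

>>> arm_command --pt "0 0 3 0 0.5" --pt "0 0 6 0 0.5" --pt "0 0 9 0 0.5" --pt "0 0 11 0 0.5" --pt "0 0 11 0 0.5"

```text
t: 5.8
eef_pos: [516.2, 216.9, 96.9]
tcp_rot: [3.141, 0.0, 0.281]
ft_force: [0.5, 0.3, 0.8]
opening: 0.499
grip_force: 0.0
```

>>> arm_command --pt "0 0 0 0 0" --pt "0 0 0 0 0" --pt "0 0 0 0 0" --pt "0 0 0 0 0" --pt "0 0 0 0 0"

```text
t: 6.3
eef_pos: [516.3, 217.0, 97.3]
tcp_rot: [3.142, -0.0, 0.281]
ft_force: [-0.5, -0.7, -0.2]
opening: 0.135
grip_force: 0.0
```

>>> arm_command --pt "0 0 0 0 0" --pt "0 0 0 0 0" --pt "0 0 0 0 0"

```text
t: 6.6
eef_pos: [516.3, 216.9, 97.3]
tcp_rot: [3.141, -0.0, 0.281]
ft_force: [-0.5, 1.3, 1.1]
opening: 0.125
grip_force: 30.0
```

>>> arm_command --pt "0 -8 0 0 0" --pt "0 -20 0 0 0" --pt "0 -32 0 0 0" --pt "0 -44 0 0 0" --pt "0 -55 0 0 0"

```text
t: 7.1
eef_pos: [500.6, 271.1, 97.3]
tcp_rot: [3.142, -0.0, 0.282]
ft_force: [0.3, -2.2, 1.6]
opening: 0.123
grip_force: 30.0
```

>>> arm_command --pt "0 -6 0 0 0" --pt "0 -11 0 0 0" --pt "0 -15 0 0 0" --pt "0 -17 0 0 0" --pt "0 -17 0 0 0"

```text
t: 7.6
eef_pos: [496.2, 286.4, 97.3]
tcp_rot: [-3.141, 0.0, 0.281]
ft_force: [-2.7, 0.9, 3.1]
opening: 0.125
grip_force: 30.0
```

>>> arm_command --pt "0 -1 0 0 0" --pt "0 -2 0 0 0" --pt "0 -3 0 0 0" --pt "0 -3 0 0 0" --pt "0 -3 0 0 0"

```text
t: 8.1
eef_pos: [495.5, 288.7, 97.3]
tcp_rot: [3.141, 0.0, 0.281]
ft_force: [-1.9, -3.6, 5.3]
opening: 0.12
grip_force: 30.0
```

>>> arm_command --pt "0 0 0 0 0.5" --pt "0 0 0 0 0.5" --pt "0 0 0 0 0.5" --pt "0 0 0 0 0.5" --pt "0 0 0 0 0.5"

```text
t: 8.6
eef_pos: [495.5, 289.1, 97.2]
tcp_rot: [3.142, -0.0, 0.281]
ft_force: [0.2, 0.3, -0.1]
opening: 0.47
grip_force: 0.0
```

>>> arm_command --pt "0 0 -40 0 0.6" --pt "0 0 -90 0 1" --pt "0 0 -140 0 1" --pt "0 0 -190 0 1" --pt "0 0 -205 0 1"

```text
t: 9.1
eef_pos: [496.5, 289.6, 307.8]
tcp_rot: [-3.141, -0.008, 0.281]
ft_force: [-0.2, 0.5, -0.9]
opening: 0.863
grip_force: 0.0
```

```bash
python3 -c "
from h import *
c=cap('wrist','w4');cap('top','t4')
go(532,-219,300,8)"
```

```text
t 9.2 at [496.1 289.4 304.8] rot [-3.141  -0.0048  0.2813] F [ 0.2 -0.1 -1.1] op 0.947 gf 0.0
-> tool [-106.6  498.4    4.8] turn 8.1 n 510.0
```

View pics/w4.png

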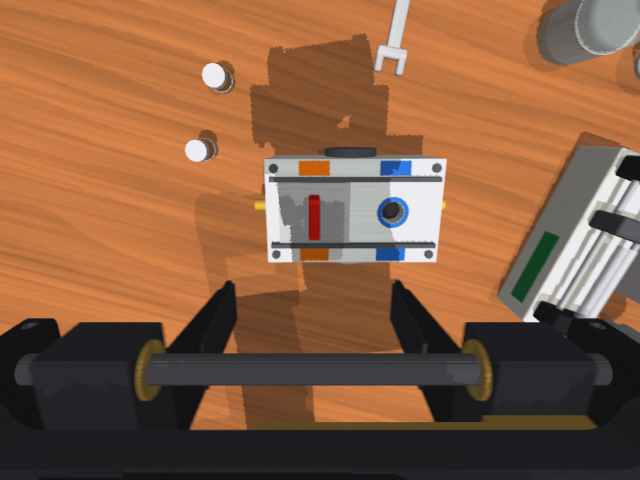

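The guard is fully over, with the blue port open at (393,212) and the orange covered. Next I'll go back to the rack.

>>> arm_command --pt "-35 166 2 2 0.8" --pt "-35 166 2 2 0.8" --pt "-35 166 2 2 0.8" --pt "-35 166 2 2 0.8" --pt "-35 166 2 2 0.8"

```text
t: 9.7
eef_pos: [507.7, 117.5, 298.6]
tcp_rot: [-3.142, 0.003, 0.243]
ft_force: [0.2, 0.3, -0.4]
opening: 0.805
grip_force: 0.0
```

>>> arm_command --pt "-30 167 2 2 0.8" --pt "-30 167 2 2 0.8" --pt "-30 167 2 2 0.8" --pt "-30 167 2 2 0.8" --pt "-30 167 2 2 0.8"

```text
t: 10.2
eef_pos: [519.6, -50.8, 296.7]
tcp_rot: [-3.141, 0.002, 0.209]
ft_force: [0.8, 0.0, 0.7]
opening: 0.803
grip_force: 0.0
```

>>> arm_command --pt "-24 168 2 2 0.8" --pt "-24 168 2 2 0.8" --pt "-24 168 2 2 0.8" --pt "-24 168 2 2 0.8" --pt "-24 168 2 2 0.8"

```text
t: 10.7
eef_pos: [531.6, -219.3, 294.9]
tcp_rot: [-3.14, 0.001, 0.175]
ft_force: [-0.8, 0.2, -0.2]
opening: 0.799
grip_force: 0.0
```

Run:
```python
from h import *
def blob(c,box,z,cond):
    f=c['frame'].astype(int);u0,v0,u1,v1=box;m=np.zeros(f.shape[:2],np.uint8);m[v0:v1,u0:u1]=cond(f)[v0:v1,u0:u1]
    cn=max(cv2.findContours(m,0,2)[0],key=cv2.contourArea);e=cv2.fitEllipse(cn);return np.round(e[0],1),np.round(e[1],1),pt(c,*e[0],z)
bl=lambda f:(f[:,:,2]>f[:,:,0]+60)
print('blue port w4',blob(load('w4'),(370,185,415,240),100,bl))
print('blue port t4',blob(load('t4'),(235,240,295,275),100,bl))
cap('wrist','w5');go(532,-219,300,10)
```

```text
blue port w4 (array([392.7, 211.9]), array([29.3, 31.4]), array([521., 202., 100.]))
blue port t4 (array([266.6, 248.2]), array([12.9, 13.1]), array([521. , 201.4, 100. ]))
t 10.75 at [ 531.5 -217.9  295.2] rot [-3.1401e+00  1.1000e-03  1.7580e-01] F [-0.1  0.4 -0.1] op 0.797 gf 0.0
-> tool [ 0.3  1.2 -4.8] turn 0.1 n 5.0
```

View pics/w5.png

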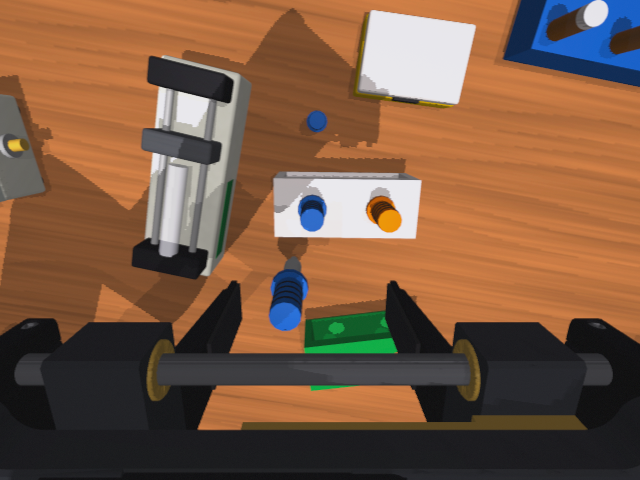

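The rack's blue probe has its head top at (312,220) and the orange one is at (389,220). The big blue look-alike is at (286,315), clear of the fingers.

Run:
```python
from h import *
c=load('w5')
a=pt(c,312.3,219.5,133);print('head',a,'orange',pt(c,388.5,221,133),'collar',pt(c,312.5,209,83))
print('bigtop z200',pt(c,285.5,316,200))
go(a[0],a[1],77,None)
```

```text
head [ 530.7 -218.   133. ] orange [ 542.8 -295.3  133. ] collar [ 531.1 -218.    83. ]
bigtop z200 [ 453.8 -207.   200. ]
t 10.75 at [ 531.5 -217.9  295.2] rot [-3.1401e+00  1.1000e-03  1.7580e-01] F [-0.1  0.4 -0.1] op 0.797 gf 0.0
-> tool [ -0.8  -0.  218.2] turn 0 n 218.0
```

>>> arm_command --pt "0 0 40 0 0.6" --pt "0 0 80 0 0.6" --pt "0 0 120 0 0.6" --pt "0 0 150 0 0.6" --pt "0 0 160 0 0.6"

```text
t: 11.25
eef_pos: [530.5, -215.8, 133.7]
tcp_rot: [-3.139, 0.003, 0.178]
ft_force: [0.8, 0.3, 0.7]
opening: 0.601
grip_force: 0.0
```

>>> arm_command --pt "0 0 12 0 0.6" --pt "0 0 24 0 0.6" --pt "0 0 36 0 0.6" --pt "0 0 48 0 0.6" --pt "0 0 56 0 0.6"

```text
t: 11.75
eef_pos: [531.3, -218.7, 79.4]
tcp_rot: [-3.141, 0.0, 0.176]
ft_force: [0.5, -0.7, -0.7]
opening: 0.6
grip_force: 0.0
```

>>> arm_command --pt "0 0 0 0 0.2" --pt "0 0 0 0 0.2" --pt "0 0 0 0 0.2" --pt "0 0 0 0 0.2" --pt "0 0 0 0 0.2"

```text
t: 12.25
eef_pos: [531.5, -218.8, 80.6]
tcp_rot: [3.141, -0.0, 0.176]
ft_force: [0.1, -0.1, 0.6]
opening: 0.257
grip_force: 30.0
```

>>> arm_command --pt "0 0 0 0 0" --pt "0 0 0 0 0" --pt "0 0 0 0 0" --pt "0 0 0 0 0" --pt "0 0 0 0 0"

```text
t: 12.75
eef_pos: [531.5, -218.8, 80.6]
tcp_rot: [3.141, -0.0, 0.176]
ft_force: [-0.5, 1.2, 5.0]
opening: 0.26
grip_force: 30.0
```

>>> arm_command --pt "0 0 -5 0 0" --pt "0 0 -15 0 0" --pt "0 0 -28 0 0" --pt "0 0 -42 0 0" --pt "0 0 -56 0 0"

```text
t: 13.25
eef_pos: [531.4, -218.7, 137.7]
tcp_rot: [3.141, -0.0, 0.177]
ft_force: [0.9, -0.5, -1.8]
opening: 0.257
grip_force: 30.0
```

>>> arm_command --pt "0 0 -20 0 0" --pt "0 0 -45 0 0" --pt "0 0 -75 0 0" --pt "0 0 -105 0 0" --pt "0 0 -130 0 0"

```text
t: 13.75
eef_pos: [531.3, -218.7, 269.1]
tcp_rot: [3.14, -0.001, 0.176]
ft_force: [0.3, 0.4, -2.5]
opening: 0.257
grip_force: 30.0
```

>>> arm_command --pt "0 0 -10 0 0" --pt "0 0 -10 0 0" --pt "0 0 -10 0 0"

```text
t: 14.05
eef_pos: [530.9, -218.5, 275.4]
tcp_rot: [-3.141, 0.001, 0.176]
ft_force: [1.0, -0.4, -2.1]
opening: 0.258
grip_force: 30.0
```

Run:
```python
from h import *
cap('wrist','w6');cap('side','s6');cap('top','t6'); go(521.2,201.6,272,16)
a=cv2.imread('pics/w6.png');b=cv2.imread('pics/s6.png')[180:460,230:430]
cv2.imwrite('pics/m6.png',np.hstack([cv2.resize(a,(480,360)),cv2.resize(b,(257,360))]))
```

```text
t 14.2 at [ 531.  -218.6  275. ] rot [-3.1403e+00  1.7000e-03  1.7640e-01] F [-0.5  0.8 -2.3] op 0.257 gf 29.97064769268036
-> tool [  64.1 -415.4    3. ] turn -5.9 n 420.0
```

View pics/m6.png

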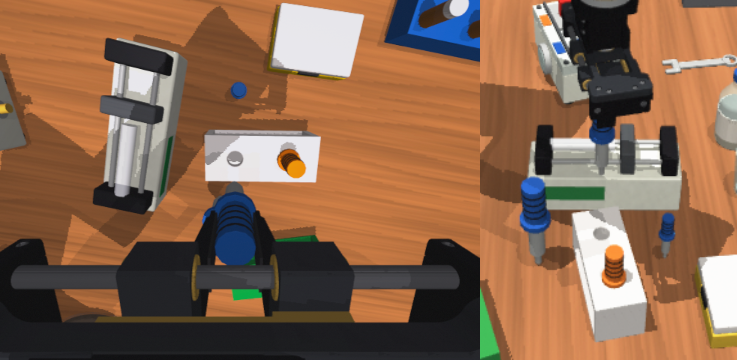

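The rack's blue probe is lifted clear: its hole is empty, the orange one is still in place, and it hangs vertically with its tip near side pixel (326,312). Next I'll carry it across at height.

>>> arm_command --pt "3 -20 0 0 0" --pt "7 -50 0 0 0" --pt "13 -85 0 0 0" --pt "18 -120 0 0 0" --pt "23 -150 0 0 0"

```text
t: 14.7
eef_pos: [527.2, -65.5, 275.4]
tcp_rot: [-3.141, 0.001, 0.177]
ft_force: [-0.0, -0.8, -1.9]
opening: 0.259
grip_force: 30.0
```

>>> arm_command --pt "5 -35 0 0 0" --pt "11 -70 0 0 0" --pt "16 -105 0 0 0" --pt "22 -140 0 0 0" --pt "27 -170 0 0 0"

```text
t: 15.2
eef_pos: [524.0, 106.8, 275.5]
tcp_rot: [-3.141, 0.001, 0.177]
ft_force: [0.5, -0.9, -2.0]
opening: 0.254
grip_force: 30.0
```

>>> arm_command --pt "4 -25 0 0 0" --pt "8 -50 0 0 0" --pt "11 -75 0 0 0" --pt "14 -90 0 0 0" --pt "14 -95 0 0 0"

```text
t: 15.7
eef_pos: [521.4, 202.1, 275.5]
tcp_rot: [3.141, 0.001, 0.178]
ft_force: [0.4, 0.5, -1.2]
opening: 0.257
grip_force: 30.0
```

Run:
```python
from h import *
s=load('s6');print('pred tip s6',px(s,[531,-218.6,199.4]))
s=cap('side','s7');t=cap('top','t7');go(521.2,201.7,187)
f=s['frame'].astype(int)
p=env.state()['eef_pos']
for dz in(-75.6,-25.6+20,0): print(dz,px(s,p+[0,0,dz]),px(t,p+[0,0,dz]))
```

```text
pred tip s6 [324.3 315.1]
t 15.8 at [521.4 201.1 275.8] rot [3.1413e+00 7.0000e-04 1.7720e-01] F [-0.2 -0.  -1.5] op 0.259 gf 29.971422851085663
-> tool [-0.1 -0.6 88.8] turn 0 n 89.0
-75.6 [310.5 178. ] [262.3 241.5]
-5.600000000000001 [310.2 151.1] [258.7 236.1]
0 [310.2 148.8] [258.4 235.6]
```

Run:
```python
from h import *
from scipy.optimize import least_squares
th=np.linspace(0,2*np.pi,60)
def ring(p,r,z): return np.array([px(C,p+[r*np.cos(a),r*np.sin(a),z]) for a in th])
for tag,p in(('s6',np.array([531,-218.6,199.4])),('s7',np.array([521.4,201.1,200.2])),('t7',np.array([521.4,201.1,200.2]))):
    C=load(tag);f=C['frame'].astype(int)
    q=np.vstack([ring(p,17,70),ring(p,17,78)]);print(tag,'collar pred u',q.min(0),q.max(0),'tip ring',ring(p,4,0).min(0),ring(p,4,0).max(0))
    u0,v0=(q.min(0)-[5,9]).astype(int);u1,v1=(q.max(0)+[5,9]).astype(int)
    m=(f[:,:,2]>f[:,:,0]+40)
    m[:v0]=0;m[v1:]=0;m[:,:u0]=0;m[:,u1:]=0
    v,u=np.nonzero(m);print('  obs',u.min() if len(u) else '',u.max() if len(u) else '',v.min() if len(u) else '',v.max() if len(u) else '')
    if tag[0]=='s':
        U,V=px(C,p).astype(int);g=f.sum(2)
        for r in range(V-14,V+9,2): print(r,g[r,U-9:U+10])
```

```text
s6 collar pred u [314.3 275.2] [335.  293.1] tip ring [322.  313.5] [326.6 316.9]
  obs 315 334 273 292
301 [468 465 464 460 405 306 362 337 347 347 346 344 330 309 300 465 460 474
 586]
303 [387 383 381 374 367 303 365 335 345 348 341 341 325 305 289 420 422 431
 519]
305 [426 494 491 481 378 350 364 364 347 340 346 340 321 303 293 490 487 492
 491]
307 [444 447 443 386 349 350 364 360 343 339 340 335 318 299 291 392 392 388
 391]
309 [591 488 489 487 486 467 409 361 358 337 337 337 360 389 480 490 486 485
 495]
311 [467 475 474 473 471 467 461 351 298 313 304 299 470 468 466 465 465 472
 467]
313 [471 482 492 596 598 597 581 419 312 327 317 329 598 599 594 591 590 590
 581]
315 [478 475 475 473 474 474 481 429 328 334 342 453 600 599 594 592 598 599
 598]
317 [481 479 480 482 478 474 474 475 473 470 475 492 599 600 596 593 598 595
 596]
319 [553 553 556 555 556 559 561 550 550 541 542 541 545 566 630 627 625 559
 564]
321 [500 504 505 507 506 509 507 501 494 499 490 494 494 511 508 510 513 513
 513]
323 [497 498 502 501 499 502 506 500 502 505 498 498 498 509 512 509 512 511
 513]

[... 487 characters left out ...]
4 293 336 333 356 366 374
 371]
174 [382 375 414 699 719 717 717 707 470 259 258 243 321 335 330 352 369 371
 370]
176 [381 377 356 404 360 403 397 310 248 269 272 263 407 439 636 690 366 370
 373]
178 [284 283 283 283 281 280 287 317 206 274 333 222 220 239 263 611 696 452
 369]
180 [191 175 176 175 175 162 164 162 135 204 283 516 699 703 706 714 714 697
 538]
182 [161 164 164 158 163 163 159 195 374 531 189 253 361 715 718 719 715 713
 706]
184 [160 159 161 158 161 153 159 195 376 564 530 143 256 343 653 594 588 521
 472]
186 [162 156 159 160 159 156 158 199 374 564 566 531 231 254 275 349 410 411
 410]
t7 collar pred u [250.3 227.6] [266.6 243.8] tip ring [260.6 239.7] [264.1 243.2]
  obs
```

>>> arm_command --pt "0 -0.5 6 0 0" --pt "0 -0.5 16 0 0" --pt "0 -0.5 28 0 0" --pt "0 -0.5 40 0 0" --pt "0 -0.5 50 0 0"

```text
t: 16.3
eef_pos: [521.2, 201.2, 224.7]
tcp_rot: [3.141, 0.001, 0.176]
ft_force: [0.5, 0.3, -2.9]
opening: 0.258
grip_force: 30.0
```

>>> arm_command --pt "0 0 8 0 0" --pt "0 0 16 0 0" --pt "0 0 24 0 0" --pt "0 0 30 0 0" --pt "0 0 34 0 0"

```text
t: 16.8
eef_pos: [521.4, 201.5, 191.7]
tcp_rot: [3.142, 0.0, 0.176]
ft_force: [-0.8, -0.2, -1.8]
opening: 0.259
grip_force: 30.0
```

>>> arm_command --pt "0 0 1 0 0" --pt "0 0 2 0 0" --pt "0 0 2 0 0" --pt "0 0 2 0 0" --pt "0 0 2 0 0"

```text
t: 17.3
eef_pos: [521.5, 201.6, 190.4]
tcp_rot: [3.142, -0.0, 0.176]
ft_force: [-0.3, -0.1, -1.3]
opening: 0.258
grip_force: 30.0
```

Run:
```python
from h import *
C=cap('side','s8');go(521.1,201.7,187);p=env.state()['eef_pos']-[0,0,75.6]
print('pred tip',px(C,p),'deck port',px(C,[521.1,201.7,100]))
U,V=px(C,p).astype(int);g=C['frame'].astype(int).sum(2);g0=load('s7')['frame'].astype(int).sum(2)
for r in range(V-16,V+13,2): print(r,g[r,U-10:U+11])
f=C['frame'].astype(int);m=(f[:,:,2]>f[:,:,0]+40);m[:V-45]=0;m[V-15:]=0;m[:,:U-15]=0;m[:,U+16:]=0
v,u=np.nonzero(m);print('collar obs',u.min(),u.max(),v.max(),'pred',px(C,p+[-16.5,-4,70]),px(C,p+[16.5,-4,70]),px(C,p+[0,-17,70]))
```

```text
t 17.35 at [521.5 201.6 190.4] rot [ 3.1415e+00 -4.0000e-04  1.7650e-01] F [-0.5  0.4 -1.9] op 0.254 gf 29.971266388893127
-> tool [-0.4 -0.2  3.4] turn 0 n 3.0
pred tip [310.8 208.5] deck port [310.6 213.5]
192 [478 482 502 498 494 492 479 346 263 285 294 292 287 272 256 307 210 131
 159 218 340]
194 [491 495 497 502 501 499 488 406 262 283 294 293 294 272 257 319 345 212
 129 159 221]
196 [494 492 497 504 501 503 497 416 264 284 293 293 288 270 252 316 354 355
 331 107 154]
198 [498 485 299 306 306 308 275 260 263 283 294 291 286 267 246 295 321 336
 341 216 109]
200 [282 281 285 284 284 308 324 285 265 280 292 290 287 269 261 408 468 462
 469 446 215]
202 [364 371 373 370 369 370 366 357 309 278 289 286 282 277 359 457 470 471
 464 461 454]
204 [369 370 373 372 371 374 369 365 359 308 241 259 252 318 376 469 465 469
 468 467 461]
206 [368 370 370 372 369 372 369 366 365 353 261 270 255 318 363 377 467 467
 468 470 466]
208 [370 369 367 371 368 372 369 368 358 269 276 280 260 232 314 322 365 365
 385 470 469]
210 [369 370 369 369 362 268 173 181 271 277 391 401 398 385 320 205 161 188
 283 385 465]
212 [367 365 365 357 212 159 214 332 357 370 380 381 383 377 367 351 313 241
 166 286 462]
214 [370 366 368 358 248 149 187 321 351 371 392 389 385 376 369 350 320 156
 221 393 460]
216 [376 372 367 369 366 350 300 184 212 230 272 307 299 231 191 166 160 262
 365 463 469]
218 [467 476 473 469 464 467 468 467 456 448 448 449 451 438 355 354 362 364
 372 459 463]
220 [202 469 473 469 459 377 376 375 372 375 370 368 374 368 364 364 363 363
 364 362 380]
collar obs 304 317 186 pred [303.3 184.8] [317.9 184.4] [310.8 187.9]
```

>>> arm_command --pt "0 0 1 0 0" --pt "0 0 2 0 0" --pt "0 0 3 0 0" --pt "0 0 3 0 0" --pt "0 0 3 0 0"

```text
t: 17.85
eef_pos: [521.4, 201.5, 187.2]
tcp_rot: [3.142, 0.0, 0.176]
ft_force: [-0.2, -0.1, -2.3]
opening: 0.261
grip_force: 30.0
```

>>> arm_command --pt "0 0 0 0 0" --pt "0 0 0 0 0" --pt "0 0 0 0 0" --pt "0 0 0 0 0" --pt "0 0 0 0 0"

```text
t: 18.35
eef_pos: [521.4, 201.5, 187.2]
tcp_rot: [3.142, 0.0, 0.176]
ft_force: [0.2, -0.2, -2.5]
opening: 0.255
grip_force: 30.0
```

```bash
python3 -c "
from h import *
go(521.1,201.7,187); print(env.job_done())"
```

```text
t 18.35 at [521.4 201.5 187.2] rot [3.1415 0.     0.1765] F [ 0.2 -0.2 -2.5] op 0.255 gf 29.971233308315277
-> tool [-0.3 -0.2  0.2] turn 0 n 0.0
the job is handed in; nothing more can be done
None
```

The job is handed in at 18.4 s (no verdict came back): the guard is slid fully over, and the blue probe is held upright and still, centred over the open blue port with its tip about 11 mm above the mouth by my estimate.

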